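Clamp a steel tube for cutting with a click torque wrench

TASK

Push the square steel tube in the blue cutting jig gently along its channel until it is fully home against the yellow end stop. Then turn the red-handled click wrench clockwise until the clamp screw is tight and the wrench's joint gives and visibly bends (about ten degrees); stop there, without forcing the joint on towards the end of its bend. Ease off so that the handle springs straight again with the screw still tight, and leave the other things on the bench alone.

Things in the scene. Friction and masses are not known exactly. Their poses are not given: they have to be found in the camera images.
- jig: Cutting jig fixed to the bench: steel plate 160 (x) by 360 mm (y, -190 to +170), 16 mm thick. Origin: plate's underside, below the screw's axis; z up. Along y runs a channel centred on x = 0, 43 mm wide between fences 14 mm wide (y -100 to +90, tops 34 mm above the bench). At y = 0 a blue bridge, 126 (x) by 40 mm (y), top 96 mm above the bench, carries the screw.
- stop_face (a point): Middle of the face of the yellow end stop that the tube's end must meet: on the channel's centre line at jig y = +100 mm, 36 mm above the bench, axes as the jig. The stop is rigid, 70 mm wide (x), 30 mm thick (y), its top 52 mm above the bench. More than 45 N of the tube on it is ramming.
- end_stop: The same yellow stop as a whole: origin on its tube-side face, at the plate's top (16 mm above the bench).
- tube_center (a point): Centre of the loose square steel tube in the channel: 40 by 40 mm, walls 3 mm, 200 mm long along its y, 36 mm above the bench (top 56 mm). Home: 100 mm from stop_face along jig y.
- tube: The same tube as a body (0.7 kg), origin at the middle of its underside. It starts 20 to 50 mm short of the stop. Its -y end is open and free, with space beside and above it; sliding the tube towards +y takes about 3 to 6 N.
- pad_face (a point): Middle of the underside of the brass clamp pad (28 mm across), on the screw's axis below the bridge. It starts 1.2 to 5 mm over the tube, goes down 10 mm per radian as the screw is tightened, and meets the tube's top, 56 mm above the bench, when the screw is tight.
- wrench_drive (a point): On the vertical axis of the clamp screw, in the wrench's head, 113 mm above the bench. z up, x level from the axis towards the wrench's joint. Clockwise seen from above tightens: it turns with 2 to 5 N at the grip through a further 0.14 to 0.48 rad (different every time, not to be seen), then it stops dead.
- wrench_pivot (a point): Axis of the wrench's joint, a vertical pivot 45 mm from the screw's axis; axes as wrench_drive. Once the screw is tight the joint gives at about 13 N at the grip: the handle folds clockwise about this pivot while the force falls steadily, to about half at 0.15 rad (22 mm at the grip). It has given from 0.08 rad on; past 0.24 rad counts as forced (hard stop at 0.36 rad).
- wrench_grip (a point): On the axis of the level red round handle, 28 mm thick, 113 mm above the bench, 150 mm from the pivot; x along the handle to its free end, z up. Red from 55 mm inward to 50 mm outward; 45 mm clear below. Straight: x parallel to wrench_drive's x. Eased off, the handle springs back straight by itself; pushing it anticlockwise with 4 N or more slackens the screw.
- offcut_center (a point): Centre of a loose offcut of the same square tube, 70 mm long, lying behind the jig; leave alone.
- grinder_mid (a point): Middle of a black and orange angle grinder lying on the bench, about 300 mm long, 75 mm high; leave alone.
- spanner_grip (a point): Grip of a loose steel spanner lying flat behind the jig; leave alone.
- hammer_grip (a point): Grip of a hammer lying at the left; leave alone.
- spray_can_mid (a point): Middle of a green spray can, 60 mm across, 170 mm tall, standing on the bench; leave alone.
- discs_mid (a point): Middle of a small stack of cutting discs, 115 mm across, 9 mm high; leave alone.
Not all that is in view belongs to the job. What is shaped like the tube but purple is not meant.

How it is judged:
By the outcome, as a careful person would: the job done as asked, in the order asked, and still so for the second after the job is handed in, with the robot touching nothing.
It also fails if it takes over 72 s, if anything falls off the work surface, if the arm or the gripper's body presses on something with over 40 N, if the wrist force passes 120 N, or if a joint passes its speed limit or range.

ROBOT

A 6-joint arm with a two-finger parallel gripper is mounted at the origin on the work surface. World frame = base frame: x ahead of the robot, y to its left, z up, the work surface at z = 0. Lengths are in m, angles in degrees, forces in N, time in s.
With the tool pointing down it reaches from about 0.275 to 0.725 m from the base axis. Payload 5.6 kg.
Tool frame: the origin (TCP) lies between the finger pads; the fingertips stand 11 mm ahead of it and the grasp point (between the pads) lies 8 mm behind it; y points along the fingers, z is the direction in which the jaws open and shut, and the axes are right-handed (so a half turn about y gives the same grasp; the last joint's range is limited). The gripper opens to 85 mm and grips with 20 to 120 N. Pads are 22 mm wide; open, the fingers measure 114 mm over their backs; the gripper's body (76 mm by 85 mm) begins 54 mm behind the grasp point. The pads swing forward as they close: fully open they stand 13 mm farther back than shut.
Start: joints at [16.306, 14.616, 6.199, 0, -81.583, -16.306], TCP at [0.55, 0, 0.242] pointing down, gripper open.
Joint ranges: [-168.99, 168.99], [-69.2, 112.95], [-62.41, 85.93], [-164.36, 98.24], [-168.68, -3.75], [-174.98, 174.98]. Speed limits (degrees/s): [147.25, 147.25, 180, 180, 180, 180].

INTERFACE

Orientations are given as a 3x3 rotation matrix whose columns are the frame's x, y, z axes.
In Python, from bench import robot, get_image, camera_params, order gives the robot as it stands.
- The arm moves only by the shell command python3 -m creep 'ROWS' [FORCE]. ROWS is JSON, one flat list of numbers, 5 for each row, row after row: the closure, from -1 (fully open) to 1 (shut), then the shift along the tool's x, y, z in m, then the turn about the tool's y in rad. A call has 1 to 5 rows; each row is the pose to reach, as a shift and turn from the pose commanded when the call began, along the tool's axes at that moment; what a row does not reach only later rows make up. A row lasts 1/12 s, in which the tool goes at most 41.7 mm and 7.16 degrees, less where a joint would pass 70% of its speed; a pose out of reach is approached as far as the arm can. A call with a gripper value outside its range is refused whole. The fingers move at their own pace and stop on an object; FORCE is the grip in N (left out, the last holds). Time passes only in rows, so rows that repeat a pose let the fingers close. It gives the time, the measured TCP pose, the force and the opening at its end, in the units of the state.
- robot.sense(): the state, without advancing time (a new reading comes with each control period).
- get_image(name): name is "scene" or "side" or "wrist"; returns the picture (480x640x3 uint8, red, green, blue); there is no depth.
- camera_params(name): a dict with "intrinsics" (3x3 intrinsics, pixels), "k1" (the pictures are not rectified: a ray, as slopes to the right and down, at radius r is drawn at 1 + k1 r^2 times it, then the intrinsics apply), "origin" and "orientation" of the camera in the world. Camera axes: x right, y down, z forward; pixel columns grow to the right and rows downward; lengths in m; the calibration is good to about 2 mm. A picture is of the moment at which its call begins: read the wrist's pose just before it. camera_params takes no time and is no camera call; for the wrist camera it gives the pose at the moment of the call.
- order.finish_job(): hands the job in, once; it reports no verdict.
The state is a dict: "clock": time; "qpos": joint angles; "qd": joint speeds; "effort": joint torques, N m; "tcp_pos": TCP position; "orientation": TCP orientation; "ft_force": force on the tool from outside, world axes, zero at the start; "ft_torque": the same for the moment, N m; "grip_width": finger opening in m.
Only numpy, scipy, OpenCV 4.12 (cv2) and the standard library are available. Lean on these libraries where they do the work, as an engineer would, in place of code of your own. Each camera call takes 0.05 s, during which the arm holds its last target.

## Working session

There is one attempt and no reset: what is moved stays moved. The work goes in short steps, Python scripts to look and compute and a shell command to move; the robot and the scene stay as the last step left them, time stands still between calls to the robot, and variables do not carry over. Pictures are saved under pics/ and viewed, and the job is handed in when it is done.

```bash
ls; mkdir -p pics; python3 - <<'E'
from bench import robot,get_image,camera_params
import cv2
print(robot.sense())
for n in ("scene","side","wrist"):
    p=camera_params(n); print(n,p)
    cv2.imwrite(f"pics/{n}0.png",get_image(n)[:,:,::-1])
E
```

```text
pics
{'clock': 0.0, 'qpos': array([ 1.63054284e+01,  1.46530563e+01,  6.13073519e+00, -2.91650490e-02,
       -8.15824678e+01, -1.63041013e+01]), 'qd': array([ 0.01951722,  0.00282609,  0.09787507, -0.04054907,  0.05459773,
        0.03182012]), 'effort': array([-4.48901856e-04, -3.86631560e+01,  2.37934113e+01,  5.36471218e+00,
       -6.25866101e-03, -4.57470776e-06]), 'tcp_pos': array([5.49524763e-01, 6.26095700e-05, 2.41390880e-01]), 'orientation': array([[ 5.17825774e-05, -1.89670366e-03, -9.99998200e-01],
       [ 9.99999998e-01, -3.01854801e-05,  5.18399235e-05],
       [-3.02837507e-05, -9.99998201e-01,  1.89670210e-03]]), 'ft_force': array([-0.47775624,  0.38011028, -0.46091037]), 'ft_torque': array([0.07365395, 0.02721767, 0.00179303]), 'grip_width': 0.08521909780150513}
scene {'intrinsics': array([[481.63118481,   0.        , 316.74251725],
       [  0.        , 481.63118481, 235.42053389],
       [  0.        ,   0.        ,   1.        ]]), 'k1': -0.04943881707472669, 'origin': array([ 1.05661841, -0.36280723,  0.99727246]), 'orientation': array([[ 0.54707679,  0.6805048
[... 295 characters left out ...]
 -0.12095700333426869, 'origin': array([ 0.23788349, -0.765428  ,  0.98157133]), 'orientation': array([[ 0.94120032, -0.24012307,  0.23766124],
       [-0.33746995, -0.70151218,  0.62768996],
       [ 0.01599941, -0.67098552, -0.74129782]])}
wrist {'intrinsics': array([[332.09534619,   0.        , 321.55459176],
       [  0.        , 332.09534619, 243.39631796],
       [  0.        ,   0.        ,   1.        ]]), 'k1': -0.06351273532913157, 'origin': array([ 0.5496489 , -0.07220305,  0.37426998]), 'orientation': array([[-9.99999376e-01, -3.48783945e-04, -1.06110566e-03],
       [-6.36070540e-04,  9.58733186e-01,  2.84306656e-01],
       [ 9.18155610e-04,  2.84307153e-01, -9.58732809e-01]])}
```

View pics/scene0.png

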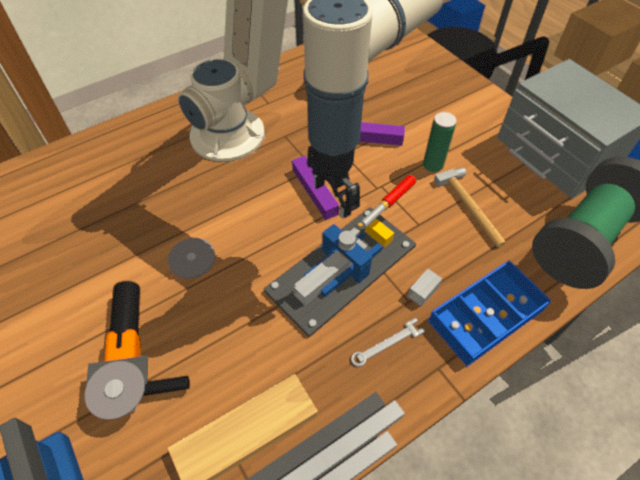

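View pics/side0.png

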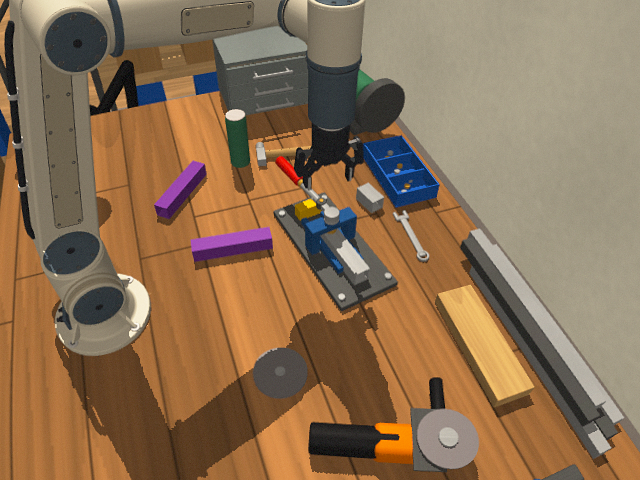

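View pics/wrist0.png

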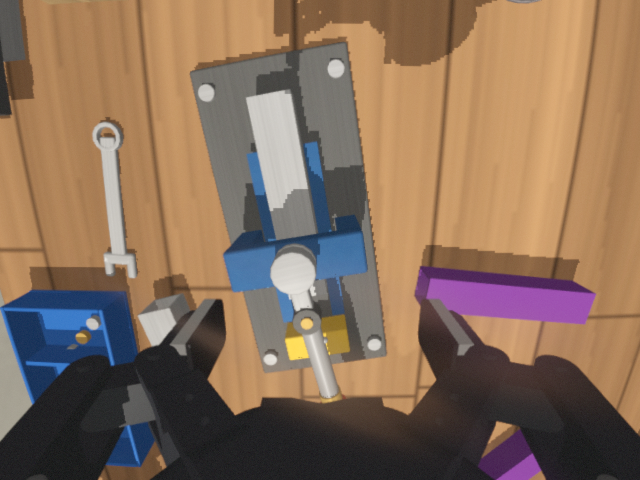

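The wrist view shows the jig: plate corners near (192,72), (346,42), (385,355), (265,372), tube's free end at about (270,95), yellow stop at (317,338), screw head at (293,272), and the wrench's shank running to (330,395). Scene shows the red handle at (400,190). The purple bars, at (318,187) and (382,133) in scene, are not meant, and neither is the small grey offcut at (425,288). The tube is the grey bar in the channel at (322,275).

```bash
cat > h.py <<'E'
from bench import robot,get_image,camera_params
import cv2, numpy as np
def ray(p,uv):
    K=p["intrinsics"];d=np.array([-0.0]);
    pt=np.array([[uv]],float)
    s=cv2.undistortPoints(pt,K,np.array([p["k1"],0,0,0,0.]),None,None)[0,0]
    return p["origin"], p["orientation"]@np.array([s[0],s[1],1])
def onz(p,uv,z):
    o,d=ray(p,uv); return o+d*(z-o[2])/d[2]
def two(p1,u1,p2,u2):
    o1,d1=ray(p1,u1);o2,d2=ray(p2,u2)
    A=np.c_[d1,-d2];t=np.linalg.lstsq(A,o2-o1,rcond=None)[0]
    a,b=o1+t[0]*d1,o2+t[1]*d2
    return (a+b)/2,np.linalg.norm(a-b)
def proj(p,X):
    R=p["orientation"]; 
    c=R.T@(np.array(X)-p["origin"])
    s=c[:2]/c[2]; s=s*(1+p["k1"]*(s@s)); K=p["intrinsics"]
    return K[0,0]*s[0]+K[0,2],K[1,1]*s[1]+K[1,2]
def crop(img,x0,y0,x1,y1,f,name):
    c=img[y0:y1,x0:x1,::-1]; cv2.imwrite(name,cv2.resize(c,None,fx=f,fy=f,interpolation=cv2.INTER_CUBIC))
E
python3 - <<'E'
from h import *
w=cv2.imread("pics/wrist0.png")[:,:,::-1];s=cv2.imread("pics/scene0.png")[:,:,::-1];d=cv2.imread("pics/side0.png")[:,:,::-1]
crop(w,180,30,400,400,1.6,"pics/w0c.png")
crop(s,250,150,450,340,3.1,"pics/s0c.png")
crop(d,250,140,420,310,3.5,"pics/d0c.png")
E
```

```text
(no output)
```

View pics/w0c.png

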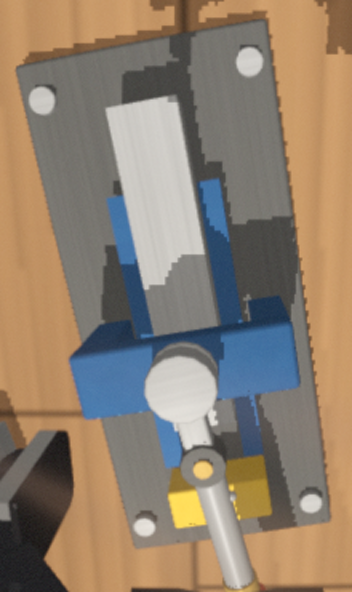

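View pics/s0c.png

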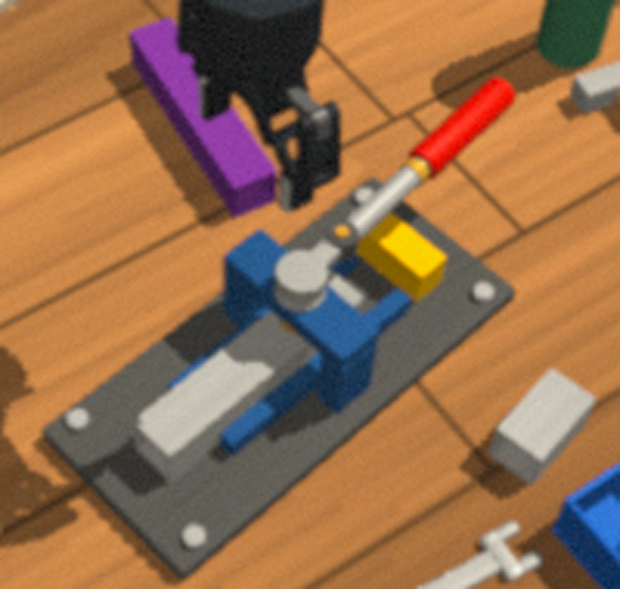

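View pics/d0c.png

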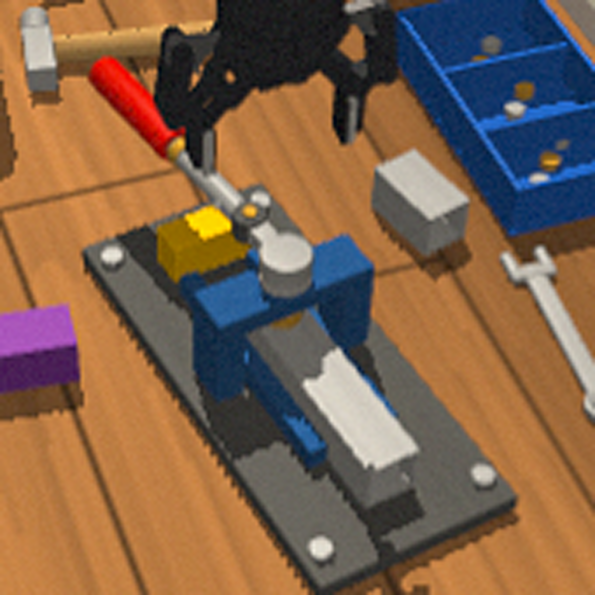

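The crops confirm the grey square tube in the blue jig. Its free end's top corners are at wrist (246,97) and (291,89). The red handle of the wrench is at crop (465,125) in scene and (140,105) in side. Pivot's orange cap is at wrist (307,322).

```bash
cat > m0.py <<'E'
from h import *
E
python3 - <<'E'
from h import *
P={n:camera_params(n) for n in("scene","side","wrist")}
W=P["wrist"]
c=[onz(W,u,.016) for u in [(191,72),(347.5,42),(385.6,355.6),(264,372)]]
c=np.array(c);print(c.round(4))
ctr=c.mean(0); yv=(c[2]+c[3]-c[0]-c[1])[:2];yv/=np.linalg.norm(yv); print("lens",[np.linalg.norm(c[i]-c[(i+1)%4]).round(4) for i in range(4)])
xv=(c[0]+c[3]-c[1]-c[2])[:2]; print("x",xv/np.linalg.norm(xv)); print("y",yv, "xfromy",[yv[1],-yv[0]])
O=ctr[:2]+0.010*yv;print("jig origin",O, "yaw",np.degrees(np.arctan2(-yv[0],yv[1])))
for u in [(246,97),(291,89.4)]: print("tube end",onz(W,u,.056), (onz(W,u,.056)[:2]-O)@yv,(onz(W,u,.056)[:2]-O)@np.array([yv[1],-yv[0]]))
piv={"scene":(360.6,224.8),"side":(321.1,200.),"wrist":(306.9,322.5)}
for a,b in(("scene","side"),("scene","wrist"),("side","wrist")): print("pivot",two(P[a],piv[a],P[b],piv[b]))
import itertools
for n in("scene","side"):
    im=cv2.imread(f"pics/{n}0.png"); h=cv2.cvtColor(im,cv2.COLOR_BGR2HSV)
    m=cv2.inRange(h,(0,190,110),(4,255,255))|cv2.inRange(h,(174,190,110),(180,255,255))
    k,l,s,ce=cv2.connectedComponentsWithStats(m); i=1+np.argmax(s[1:,4]); pts=np.argwhere(l==i)[:,::-1].astype(np.float32)
    mu=pts.mean(0); r=cv2.minAreaRect(pts); print(n,s[i],mu,r)
    u,sv,vt=np.linalg.svd(pts-mu,full_matrices=False); t=(pts-mu)@vt[0]
    for q in(t.min(),0,t.max()): uv=mu+q*vt[0]; print(uv,onz(P[n],uv,.113))
    q=onz(P[n],mu+t.max()*vt[0],.113)-onz(P[n],mu+t.min()*vt[0],.113); print("dir",np.degrees(np.arctan2(q[1],q[0])))
E
```

```text
[[ 0.6801 -0.1447  0.016 ]
 [ 0.5242 -0.1707  0.016 ]
 [ 0.4683  0.1821  0.016 ]
 [ 0.6234  0.2069  0.016 ]]
lens [np.float64(0.158), np.float64(0.3572), np.float64(0.1571), np.float64(0.3562)]
x [0.98691092 0.16126632]
y [-0.15789881  0.9874553 ] xfromy [np.float64(0.9874552976894568), np.float64(0.1578988127410279)]
jig origin [0.57243572 0.02826332] yaw 9.084956785923687
tube end [ 0.61728435 -0.1147473   0.056     ] -0.14829814340642442 0.02170480512971129
tube end [ 0.57671881 -0.12082199  0.056     ] -0.1478913754733751 -0.019311039139590435
pivot (array([0.56362341, 0.07333618, 0.12490528]), np.float64(0.0026633778972678327))
pivot (array([0.56205093, 0.07418834, 0.12046871]), np.float64(1.2850493258661547e-05))
pivot (array([0.56118846, 0.06817198, 0.13150456]), np.float64(0.0009043035077994724))
scene [383 175  33  31 355] [399.8141  189.42816] ((399.7986145019531, 189.43701171875), (10.416136741638184, 37.634178161621094), 47.121097564697266)
[413.62454 176.67639] [0.51013899 0.27522325 0.113     ]
[399.8141  189.42816] [0.5238238  0.22036875 0.113     ]
[385.96722 202.21356] [0.53698304 0.16765808 0.113     ]
dir -75.98744641917268
side [276 156  27  29 280] [287.55356 168.91786] ((288.5000305175781, 169.5), (32.526912689208984, 9.899494171142578), 45.0)
[277.5018  157.29578] [0.51362548 0.28213024 0.113     ]
[287.55356 168.91786] [0.52482744 0.22696475 0.113     ]
[299.05826 182.21986] [0.5369992  0.16711656 0.113     ]
dir -78.51247751919192
```

```bash
python3 -m creep '[1,-0.02,0,-0.006,-0.03, 1,-0.04,0,-0.013,-0.06, 1,-0.06,0,-0.02,-0.09, 1,-0.08,0,-0.027,-0.12, 1,-0.10,0,-0.034,-0.158]' 40
```

```text
clock: 0.57
tcp_pos: [0.584, -0.1008, 0.2419]
orientation: [[-0.159, -0.001, -0.987], [0.987, 0.0, -0.159], [0.0, -1.0, 0.001]]
ft_force: [1.0, -0.2, -0.4]
grip_width: 0.0256
```

```bash
python3 -m creep '[1,-0.015,0,-0.002,0, 1,-0.03,0.01,-0.005,0, 1,-0.045,0.03,-0.009,0, 1,-0.06,0.06,-0.009,0, 1,-0.06,0.09,-0.009,0]'; python3 -m creep '[1,0,0.02,0,0, 1,0,0.04,0,0, 1,0,0.06,0,0, 1,0,0.08,0,0, 1,0,0.095,0,0]'; python3 - <<'E'
from h import *
for n in("wrist","side"): cv2.imwrite(f"pics/{n}1.png",get_image(n)[:,:,::-1])
s=robot.sense();print(s["tcp_pos"],s["ft_force"],s["grip_width"])
E
```

```text
clock: 0.98
tcp_pos: [0.6028, -0.1601, 0.1512]
orientation: [[-0.155, 0.001, -0.988], [0.988, -0.001, -0.155], [-0.001, -1.0, -0.001]]
ft_force: [-0.0, 0.3, -0.4]
grip_width: 0.0001
clock: 1.4
tcp_pos: [0.6013, -0.1577, 0.055]
orientation: [[-0.157, -0.003, -0.988], [0.988, 0.001, -0.157], [0.001, -1.0, 0.003]]
ft_force: [-0.6, -0.2, -0.7]
grip_width: -0.0
[ 0.59994706 -0.15748215  0.0538628 ] [-0.28108639  0.16944363 -1.1008144 ] -0.0002156867435052805
```

View pics/wrist1.png

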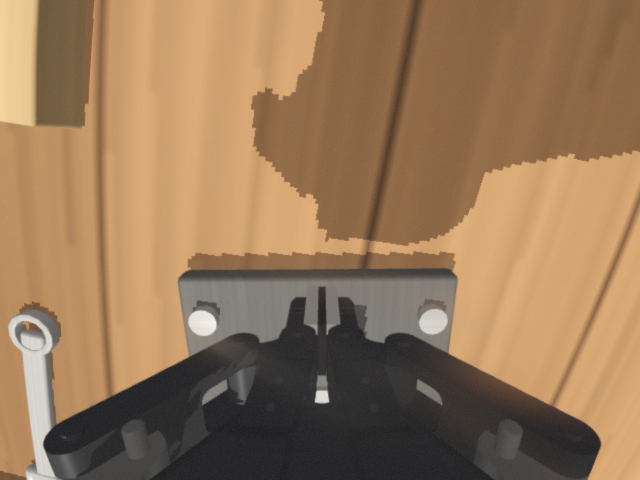

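View pics/side1.png

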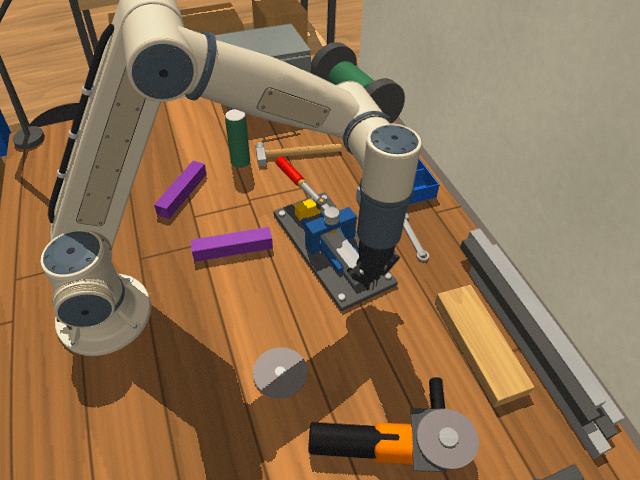

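The wrist view shows the closed fingers (slit at column 322) centred between the plate's bolts (203,322) and (433,320), in front of the tube's open end. In the side view the red handle is unobstructed at (290,172).

```bash
python3 - <<'E'
from h import *
P={n:camera_params(n) for n in("scene","side")}
O=np.array([.5725,.0283])
G={}
for n in("scene","side"):
    img=get_image(n);im=np.ascontiguousarray(img[:,:,::-1]);cv2.imwrite(f"pics/{n}2.png",im); h=cv2.cvtColor(im,cv2.COLOR_BGR2HSV)
    m=cv2.inRange(h,(0,190,90),(6,255,255))|cv2.inRange(h,(172,190,90),(180,255,255))
    k,l,s,ce=cv2.connectedComponentsWithStats(m); i=1+np.argmax(s[1:,4]); pts=np.argwhere(l==i)[:,::-1].astype(np.float32)
    mu=pts.mean(0); u,sv,vt=np.linalg.svd(pts-mu,full_matrices=False); t=(pts-mu)@vt[0]
    if vt[0][1]>0: vt=-vt; t=-t
    print(n,s[i]); G[n]=[mu+q*vt[0] for q in(t.min(),(t.min()+t.max())/2,t.max())]
    for q in G[n]: X=onz(P[n],q,.113); print(q.round(1),X.round(4),np.linalg.norm(X[:2]-O).round(4),np.degrees(np.arctan2(-(X-[*O,0])[0],(X-[*O,0])[1])).round(2))
for a,b in zip(G["scene"],G["side"]): print(two(P["scene"],a,P["side"],b))
E
python3 -m creep '[1,0.003,0.004,-0.002,0, 1,0.007,0.004,-0.002,0, 1,0.011,0.004,-0.002,0, 1,0.015,0.004,-0.002,0, 1,0.019,0.004,-0.002,0]'
```

```text
scene [383 175  33  31 399]
[386.1 202.3] [0.5372 0.1677 0.113 ] 0.1438 14.2
[399.8 189.4] [0.5238 0.2205 0.113 ] 0.1983 14.23
[413.6 176.5] [0.5097 0.2755 0.113 ] 0.2551 14.25
side [275 156  29  29 321]
[299.9 181.2] [0.5402 0.1701 0.113 ] 0.1454 12.82
[288.3 169.2] [0.5264 0.2251 0.113 ] 0.2022 13.18
[276.8 157.2] [0.5119 0.2831 0.113 ] 0.2619 13.38
(array([0.53905415, 0.16595341, 0.11647071]), np.float64(0.0005821355518912036))
(array([0.52526634, 0.21916621, 0.11685161]), np.float64(0.0022220803105944538))
(array([0.51078312, 0.27485326, 0.11727479]), np.float64(0.00419443099607823))
clock: 2.02
tcp_pos: [0.6015, -0.1382, 0.0538]
orientation: [[-0.158, 0.001, -0.987], [0.987, -0.0, -0.158], [-0.0, -1.0, -0.001]]
ft_force: [-0.4, 0.4, -0.6]
grip_width: 0.0003
```

```bash
python3 -m creep '[1,0.002,0,0,0, 1,0.004,0,0,0, 1,0.006,0,0,0, 1,0.008,0,0,0, 1,0.010,0,0,0]';python3 -m creep '[1,0.002,0,0,0, 1,0.004,0,0,0, 1,0.006,0,0,0, 1,0.008,0,0,0, 1,0.010,0,0,0]';python3 -m creep '[1,0.002,0,0,0, 1,0.004,0,0,0, 1,0.006,0,0,0, 1,0.008,0,0,0, 1,0.010,0,0,0]'
```

```text
clock: 2.43
tcp_pos: [0.5997, -0.1288, 0.0533]
orientation: [[-0.157, 0.0, -0.988], [0.988, -0.0, -0.157], [-0.0, -1.0, -0.0]]
ft_force: [0.7, 0.0, -0.7]
grip_width: -0.0002
clock: 2.85
tcp_pos: [0.5981, -0.1192, 0.0533]
orientation: [[-0.157, -0.0, -0.988], [0.988, -0.0, -0.157], [-0.0, -1.0, 0.0]]
ft_force: [1.5, -5.0, -1.3]
grip_width: -0.0
clock: 3.27
tcp_pos: [0.5965, -0.1089, 0.0533]
orientation: [[-0.157, -0.0, -0.988], [0.988, -0.0, -0.157], [-0.0, -1.0, 0.0]]
ft_force: [0.6, -5.2, -0.5]
grip_width: -0.0
```

```bash
python3 -m creep '[1,0.002,0,0,0, 1,0.004,0,0,0, 1,0.006,0,0,0, 1,0.008,0,0,0, 1,0.010,0,0,0]';python3 -m creep '[1,0.002,0,0,0, 1,0.004,0,0,0, 1,0.006,0,0,0, 1,0.008,0,0,0, 1,0.010,0,0,0]';python3 -m creep '[1,0.001,0,0,0, 1,0.002,0,0,0, 1,0.003,0,0,0]'
```

```text
clock: 3.68
tcp_pos: [0.595, -0.0991, 0.0533]
orientation: [[-0.157, -0.0, -0.988], [0.988, -0.0, -0.157], [-0.0, -1.0, 0.0]]
ft_force: [1.4, -5.7, -1.0]
grip_width: -0.0003
clock: 4.1
tcp_pos: [0.5934, -0.0892, 0.0533]
orientation: [[-0.157, 0.0, -0.988], [0.988, -0.0, -0.157], [-0.0, -1.0, -0.0]]
ft_force: [0.4, -4.4, -0.3]
grip_width: 0.0003
clock: 4.35
tcp_pos: [0.593, -0.0863, 0.0533]
orientation: [[-0.157, 0.0, -0.988], [0.988, -0.0, -0.157], [-0.0, -1.0, -0.0]]
ft_force: [0.7, -5.3, -0.6]
grip_width: 0.0001
```

```bash
python3 -m creep '[1,0.0007,0,0,0, 1,0.0014,0,0,0]';python3 -m creep '[1,0.0007,0,0,0, 1,0.0014,0,0,0]';python3 -m creep '[1,0.0007,0,0,0, 1,0.0014,0,0,0]'
```

```text
clock: 4.52
tcp_pos: [0.5927, -0.085, 0.0533]
orientation: [[-0.157, -0.0, -0.988], [0.988, -0.0, -0.157], [-0.0, -1.0, 0.0]]
ft_force: [0.8, -5.1, -0.5]
grip_width: 0.0002
clock: 4.68
tcp_pos: [0.5925, -0.0836, 0.0533]
orientation: [[-0.157, -0.0, -0.988], [0.988, -0.0, -0.157], [-0.0, -1.0, 0.0]]
ft_force: [-0.0, -5.8, -0.1]
grip_width: -0.0002
clock: 4.85
tcp_pos: [0.5923, -0.0822, 0.0533]
orientation: [[-0.157, 0.0, -0.988], [0.988, -0.0, -0.157], [-0.0, -1.0, -0.0]]
ft_force: [1.3, -5.4, -1.1]
grip_width: -0.0001
```

```bash
python3 - <<'E'
from h import *
cv2.imwrite("pics/scene3.png",(im:=get_image("scene"))[:,:,::-1]);crop(im,250,150,450,340,3.1,"pics/s3c.png")
print(robot.sense()["ft_force"])
E
```

```text
[ 0.68992093 -4.92319696 -1.02418327]
```

View pics/s3c.png

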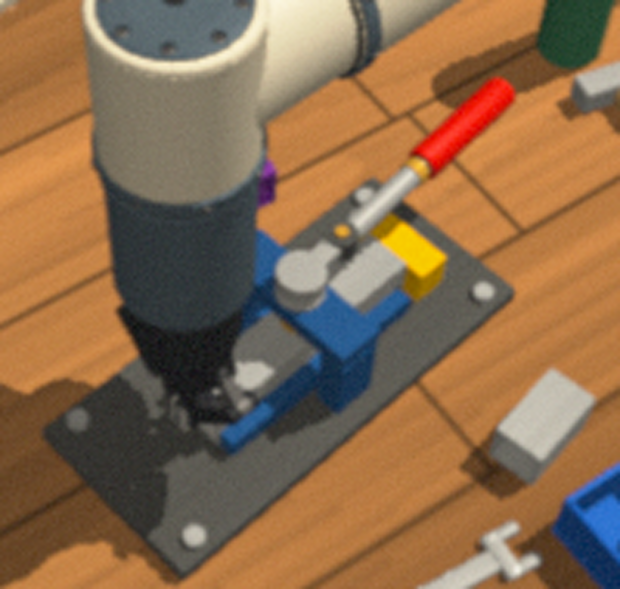

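The tube's far end, at crop (390,250), is now almost touching the yellow stop. Force is still the sliding level, so I go on in small steps.

```bash
python3 -m creep '[1,0.0005,0,0,0, 1,0.001,0,0,0]';python3 -m creep '[1,0.0005,0,0,0, 1,0.001,0,0,0]'
```

```text
clock: 5.07
tcp_pos: [0.5921, -0.0813, 0.0533]
orientation: [[-0.157, -0.0, -0.988], [0.988, -0.0, -0.157], [-0.0, -1.0, 0.0]]
ft_force: [1.2, -6.3, -0.7]
grip_width: 0.0001
clock: 5.23
tcp_pos: [0.592, -0.0812, 0.0533]
orientation: [[-0.158, -0.0, -0.988], [0.988, -0.002, -0.158], [-0.002, -1.0, 0.0]]
ft_force: [1.2, -9.9, -2.2]
grip_width: 0.0001
```

```bash
python3 -m creep '[1,0.0005,0,0,0, 1,0.001,0,0,0]'
```

```text
clock: 5.4
tcp_pos: [0.5917, -0.0811, 0.0534]
orientation: [[-0.158, -0.001, -0.988], [0.988, -0.003, -0.158], [-0.003, -1.0, 0.001]]
ft_force: [1.5, -13.0, -2.5]
grip_width: -0.0001
```

Stopped dead at TCP y -0.081 with force climbing to 13 N: home. I back off slowly, then lift.

```bash
python3 -m creep '[1,-0.002,0,0,0, 1,-0.006,0,0,0, 1,-0.012,0,0,0, 1,-0.020,0,0,0, 1,-0.030,0,0,0]'; python3 -m creep '[1,0,-0.03,0,0, 1,0,-0.07,0,0, 1,0,-0.11,0,0, 1,0,-0.15,0,0, 1,0,-0.19,0,0]'; python3 - <<'E'
from h import *
P={n:camera_params(n) for n in("scene","side","wrist")}
for n in("wrist","side","scene"):
    im=get_image(n); cv2.imwrite(f"pics/{n}4.png",im[:,:,::-1])
    if n=="scene": crop(im,250,150,450,340,3.1,"pics/s4c.png")
print("can",onz(P["side"],(240,164),0),onz(P["scene"],(434,168),0),onz(P["side"],(236,115),.17),onz(P["scene"],(444,121),.17))
s=robot.sense();print(s["clock"],s["tcp_pos"],s["ft_force"])
E
```

```text
clock: 5.82
tcp_pos: [0.5968, -0.1089, 0.0533]
orientation: [[-0.158, 0.0, -0.987], [0.987, 0.001, -0.158], [0.001, -1.0, -0.0]]
ft_force: [0.1, 0.1, -0.0]
grip_width: 0.0002
clock: 6.23
tcp_pos: [0.5962, -0.1095, 0.2454]
orientation: [[-0.157, 0.0, -0.988], [0.988, 0.0, -0.157], [0.0, -1.0, -0.0]]
ft_force: [1.7, 0.8, -0.4]
grip_width: -0.0003
can [0.43338902 0.42450694 0.        ] [0.44649417 0.42653644 0.        ] [0.43943466 0.43090172 0.17      ] [0.4403697  0.42297353 0.17      ]
6.3833 [ 0.5984217  -0.10963053  0.24766481] [ 0.46423409 -0.36628271 -0.77788141]
```

View pics/wrist4.png

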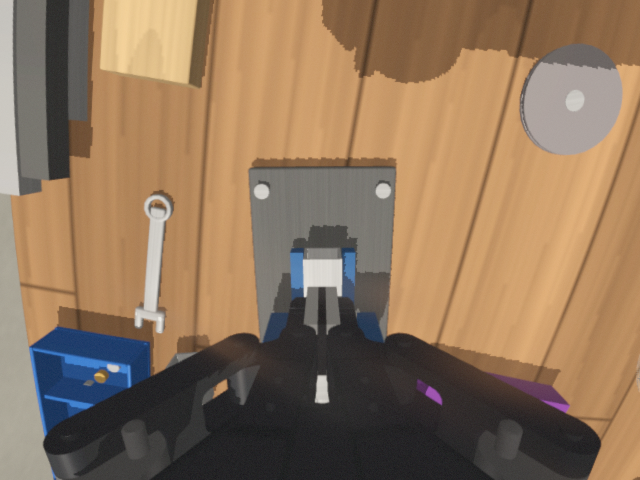

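View pics/s4c.png

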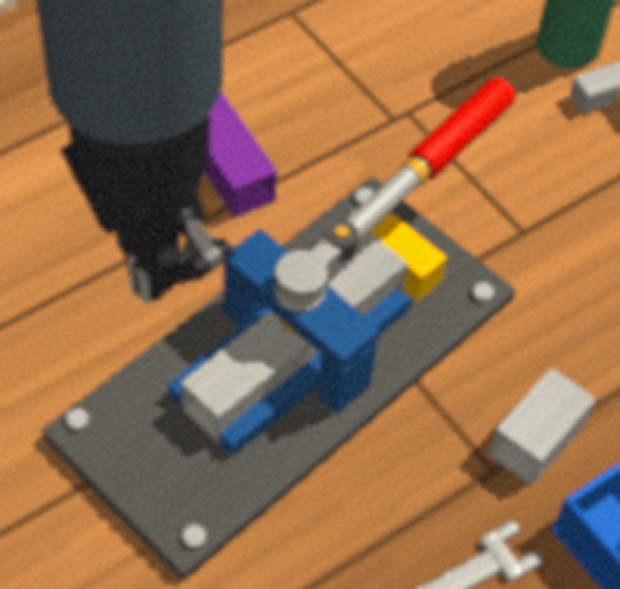

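The tube's free end is now flush with the fence ends (wrist rows ~250) and its far end is in contact with the yellow stop at crop (395,250). Next I go to the wrench.

```bash
python3 -m creep '[1,0.02,0,0.012,-0.01, 1,0.05,0,0.026,-0.03, 1,0.085,0,0.040,-0.05, 1,0.12,0,0.055,-0.07, 1,0.155,0,0.067,-0.08]'; python3 -m creep '[1,0.035,0,0.003,0, 1,0.07,0,0.006,0, 1,0.105,0,0.009,0, 1,0.14,0,0.012,0, 1,0.17,0,0.015,0]'; python3 -m creep '[1,0,0,0,0]'
```

```text
clock: 6.8
tcp_pos: [0.5043, 0.0342, 0.2421]
orientation: [[-0.236, -0.002, -0.972], [0.972, 0.0, -0.236], [0.001, -1.0, 0.002]]
ft_force: [0.9, 0.4, 0.8]
grip_width: -0.0001
clock: 7.22
tcp_pos: [0.4502, 0.1967, 0.2423]
orientation: [[-0.236, -0.002, -0.972], [0.972, -0.0, -0.236], [0.0, -1.0, 0.002]]
ft_force: [1.1, 0.3, -0.1]
grip_width: 0.0002
clock: 7.3
tcp_pos: [0.4497, 0.1988, 0.242]
orientation: [[-0.239, -0.002, -0.971], [0.971, 0.001, -0.24], [0.001, -1.0, 0.002]]
ft_force: [0.0, -0.4, -0.4]
grip_width: -0.0002
```

```bash
python3 -m creep '[1,0,0.02,0,0, 1,0,0.05,0,0, 1,0,0.08,0,0, 1,0,0.11,0,0, 1,0,0.135,0,0]'; python3 -m creep '[1,0,0,0,0]';python3 - <<'E'
from h import *
for n,b in(("wrist",(0,0,640,480)),("side",(200,60,400,260)),("scene",(300,100,480,260))):
    im=get_image(n); crop(im,*b,1 if n=="wrist" else 3,f"pics/{n}5.png")
s=robot.sense();print(s["clock"],s["tcp_pos"],s["ft_force"])
E
```

```text
clock: 7.72
tcp_pos: [0.4503, 0.1941, 0.1054]
orientation: [[-0.235, -0.003, -0.972], [0.972, -0.001, -0.235], [-0.0, -1.0, 0.003]]
ft_force: [-0.5, 0.4, -0.0]
grip_width: -0.0004
clock: 7.8
tcp_pos: [0.4479, 0.1926, 0.1025]
orientation: [[-0.234, -0.01, -0.972], [0.972, -0.006, -0.234], [-0.003, -1.0, 0.011]]
ft_force: [-0.4, -0.1, -0.6]
grip_width: 0.0003
7.95 [0.45215668 0.19523807 0.10930038] [0.39087665 0.21554678 0.83566409]
```

View pics/wrist5.png

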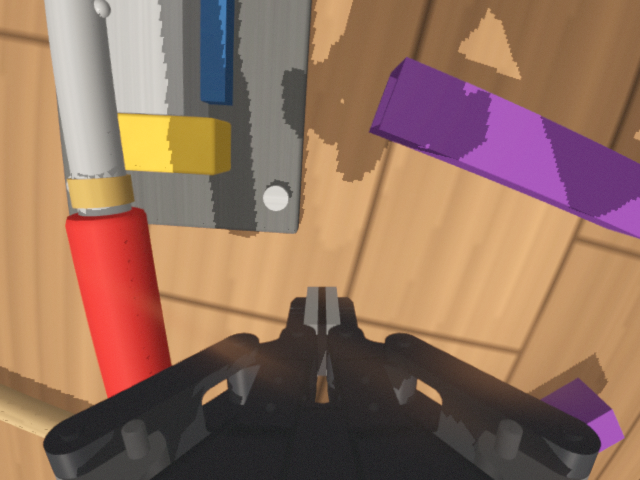

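View pics/side5.png

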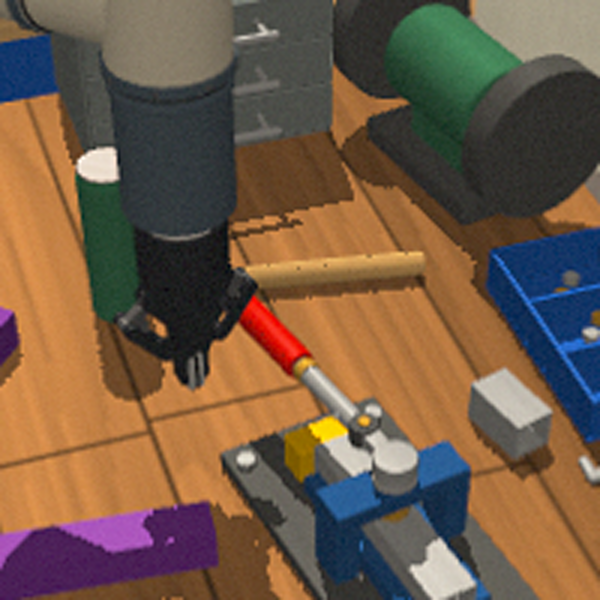

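View pics/scene5.png

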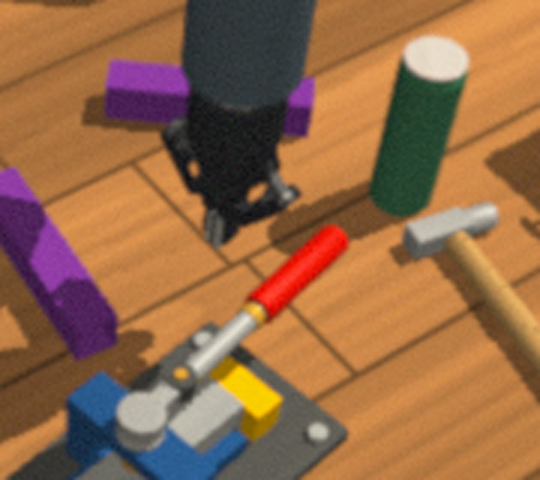

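The wrist view shows the handle (red, (120,300)) well clear to the left of the closed fingers (321,300). Gripper elbow pins bulge sideways; I triangulate their height over the handle.

```bash
python3 - <<'E'
from h import *
P={n:camera_params(n) for n in("scene","side")}
print("elbow",two(P["scene"],(397.7,164),P["side"],(281,153.3)))
print("tip",two(P["scene"],(300+218/3,100+243/3),P["side"],(200+195/3,60+387/3)))
s=robot.sense();print(s["clock"],s["tcp_pos"],s["orientation"].round(3).tolist())
E
```

```text
elbow (array([0.50430004, 0.2163617 , 0.18189146]), np.float64(0.006567300956319613))
tip (array([0.45231113, 0.19418958, 0.09184721]), np.float64(0.0013033550054871834))
7.95 [0.45215668 0.19523807 0.10930038] [[-0.236, 0.001, -0.972], [0.972, 0.0, -0.236], [-0.0, -1.0, -0.001]]
```

```bash
python3 -m creep '[1,0.001,-0.001,-0.006,0, 1,0.002,-0.002,-0.014,0, 1,0.003,-0.003,-0.022,0, 1,0.004,-0.003,-0.029,0, 1,0.004,-0.003,-0.034,0]'; python3 -m creep '[1,0,0,-0.002,0, 1,0,0,-0.004,0, 1,0,0,-0.005,0]'; python3 - <<'E'
from h import *
im=get_image("wrist");crop(im,0,0,640,480,1,"pics/wrist6.png")
im=get_image("scene");crop(im,330,120,450,240,5,"pics/scene6.png")
s=robot.sense();print(s["clock"],s["tcp_pos"],s["ft_force"])
p=s["tcp_pos"][:2]-[.5725,.0283];print(p@[-.237,.9716],p@[.9716,.237])
E
```

```text
clock: 8.37
tcp_pos: [0.4848, 0.2079, 0.1118]
orientation: [[-0.236, 0.001, -0.972], [0.972, 0.001, -0.236], [0.0, -1.0, -0.001]]
ft_force: [-1.1, 0.8, 0.8]
grip_width: -0.0004
clock: 8.62
tcp_pos: [0.4884, 0.2083, 0.1111]
orientation: [[-0.236, -0.0, -0.972], [0.972, -0.0, -0.236], [-0.0, -1.0, 0.0]]
ft_force: [-0.4, -0.6, -0.3]
grip_width: 0.0001
8.7167 [0.48826261 0.20831139 0.11118667] [ 0.20622679 -0.5401067  -0.5001627 ]
0.19486333188297406 -0.039182345910046136
```

View pics/wrist6.png

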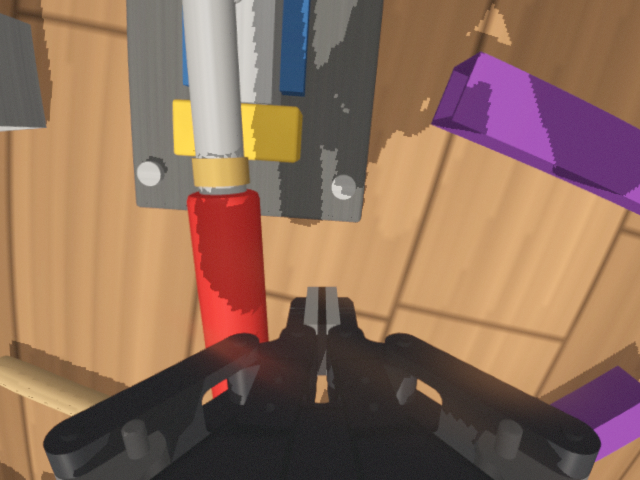

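View pics/scene6.png

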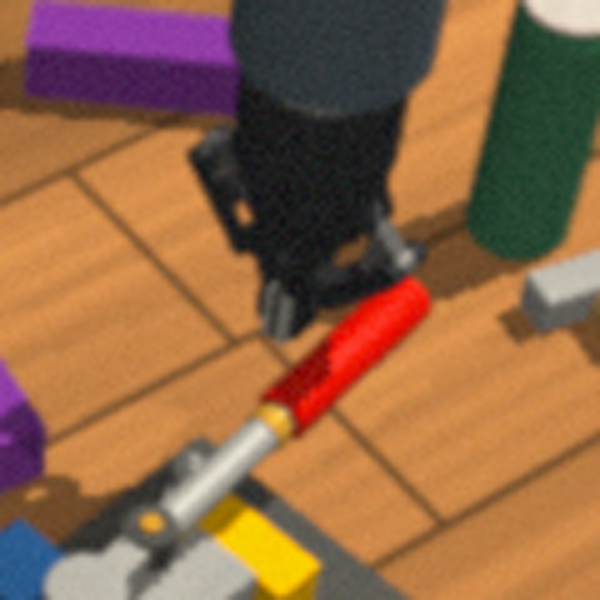

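Wrist view: fingers (321,300) are about 25 mm from the handle's edge at (265,320), with the links above the handle. I raise 3 mm and approach to contact.

```bash
python3 -m creep '[1,0,-0.003,-0.001,0, 1,0,-0.003,-0.003,0, 1,0,-0.003,-0.005,0, 1,0,-0.003,-0.007,0, 1,0,-0.003,-0.008,0]'; python3 -m creep '[1,0,0,-0.0015,0, 1,0,0,-0.003,0]';  python3 -m creep '[1,0,0,-0.0015,0, 1,0,0,-0.003,0]'
```

```text
clock: 9.13
tcp_pos: [0.4963, 0.2103, 0.1143]
orientation: [[-0.236, 0.0, -0.972], [0.972, 0.0, -0.236], [0.0, -1.0, -0.0]]
ft_force: [0.5, 0.3, -0.9]
grip_width: -0.0
clock: 9.3
tcp_pos: [0.4991, 0.2109, 0.1142]
orientation: [[-0.236, -0.0, -0.972], [0.972, -0.0, -0.236], [-0.0, -1.0, 0.0]]
ft_force: [-0.7, 0.0, 0.7]
grip_width: -0.0
clock: 9.47
tcp_pos: [0.5009, 0.2115, 0.1138]
orientation: [[-0.236, -0.002, -0.972], [0.972, -0.001, -0.236], [0.0, -1.0, 0.003]]
ft_force: [-4.8, -0.7, 1.8]
grip_width: -0.0003
```

Contact (4.8 N in the expected direction). Now follow the arc clockwise.

```bash
python3 -m creep '[1,0.0003,0,-0.002,0.01, 1,0.0005,0,-0.004,0.02, 1,0.0007,0,-0.006,0.03, 1,0.0009,0,-0.008,0.04, 1,0.0011,0,-0.010,0.05]'
```

```text
clock: 9.88
tcp_pos: [0.5114, 0.2152, 0.1141]
orientation: [[-0.186, -0.0, -0.983], [0.983, -0.0, -0.186], [0.0, -1.0, 0.0]]
ft_force: [-4.7, 1.0, 0.2]
grip_width: 0.0
```

```bash
python3 -m creep '[1,0.0003,0,-0.002,0.01, 1,0.0005,0,-0.004,0.02, 1,0.0007,0,-0.006,0.03, 1,0.0009,0,-0.008,0.04]'
```

```text
clock: 10.22
tcp_pos: [0.5192, 0.2175, 0.1142]
orientation: [[-0.146, -0.0, -0.989], [0.989, -0.0, -0.146], [-0.0, -1.0, 0.0]]
ft_force: [-5.2, 0.6, -1.0]
grip_width: 0.0002
```

```bash
python3 -m creep '[1,0.0003,0,-0.002,0.01, 1,0.0005,0,-0.004,0.02, 1,0.0007,0,-0.006,0.03, 1,0.0009,0,-0.008,0.04]'
```

```text
clock: 10.55
tcp_pos: [0.527, 0.2196, 0.1142]
orientation: [[-0.107, -0.0, -0.994], [0.994, -0.0, -0.107], [-0.0, -1.0, 0.0]]
ft_force: [-4.0, 0.6, 0.1]
grip_width: -0.0001
```

```bash
python3 -m creep '[1,0.0003,0,-0.002,0.01, 1,0.0005,0,-0.004,0.02, 1,0.0007,0,-0.006,0.03]'
```

```text
clock: 10.8
tcp_pos: [0.5329, 0.2209, 0.1143]
orientation: [[-0.077, -0.0, -0.997], [0.997, -0.0, -0.077], [-0.0, -1.0, 0.0]]
ft_force: [-4.2, 0.2, 0.4]
grip_width: 0.0001
```

```bash
python3 -m creep '[1,0.0003,0,-0.002,0.01, 1,0.0005,0,-0.004,0.02, 1,0.0007,0,-0.006,0.03]'
```

```text
clock: 11.05
tcp_pos: [0.5388, 0.2221, 0.1143]
orientation: [[-0.047, -0.0, -0.999], [0.999, -0.0, -0.047], [-0.0, -1.0, 0.0]]
ft_force: [-4.3, 0.5, 0.5]
grip_width: -0.0001
```

```bash
python3 -m creep '[1,0.0003,0,-0.002,0.01, 1,0.0005,0,-0.004,0.02, 1,0.0007,0,-0.006,0.03]'
```

```text
clock: 11.3
tcp_pos: [0.5448, 0.2231, 0.1143]
orientation: [[-0.017, -0.0, -1.0], [1.0, -0.0, -0.017], [-0.0, -1.0, 0.0]]
ft_force: [-5.1, -1.3, -0.0]
grip_width: -0.0001
```

```bash
python3 -m creep '[1,0.0003,0,-0.002,0.01, 1,0.0005,0,-0.004,0.02, 1,0.0007,0,-0.006,0.03]'
```

```text
clock: 11.55
tcp_pos: [0.5508, 0.2238, 0.1143]
orientation: [[0.013, -0.0, -1.0], [1.0, -0.0, 0.013], [-0.0, -1.0, 0.0]]
ft_force: [-5.1, -0.7, -0.4]
grip_width: -0.0
```

```bash
python3 -m creep '[1,0.0003,0,-0.002,0.01, 1,0.0005,0,-0.004,0.02, 1,0.0007,0,-0.006,0.03]'
```

```text
clock: 11.8
tcp_pos: [0.5568, 0.2244, 0.1143]
orientation: [[0.043, -0.0, -0.999], [0.999, -0.0, 0.043], [-0.0, -1.0, 0.0]]
ft_force: [-5.0, 0.1, -0.3]
grip_width: 0.0001
```

```bash
python3 -m creep '[1,0.0003,0,-0.002,0.01, 1,0.0005,0,-0.004,0.02, 1,0.0007,0,-0.006,0.03]'
```

```text
clock: 12.05
tcp_pos: [0.561, 0.2248, 0.1136]
orientation: [[0.073, -0.004, -0.997], [0.997, -0.0, 0.073], [-0.001, -1.0, 0.004]]
ft_force: [-12.7, 1.4, 2.0]
grip_width: -0.0001
```

```bash
python3 -m creep '[1,0.0003,0,-0.002,0.01, 1,0.0005,0,-0.004,0.02, 1,0.0007,0,-0.006,0.03]'
```

```text
clock: 12.3
tcp_pos: [0.5654, 0.2252, 0.1134]
orientation: [[0.103, -0.007, -0.995], [0.995, -0.001, 0.103], [-0.001, -1.0, 0.007]]
ft_force: [-15.0, 2.3, 4.3]
grip_width: 0.0002
```

```bash
python3 -m creep '[1,0.0003,0,-0.002,0.01, 1,0.0005,0,-0.004,0.02, 1,0.0007,0,-0.006,0.03]'
```

```text
clock: 12.55
tcp_pos: [0.5719, 0.2254, 0.1135]
orientation: [[0.133, -0.006, -0.991], [0.991, -0.0, 0.133], [-0.001, -1.0, 0.006]]
ft_force: [-13.7, 1.2, 3.8]
grip_width: 0.0002
```

The screw tightened near TCP x 0.560. The force peaked at about 15 N and is now falling, so the joint has started to give. I check the bend by camera.

```bash
python3 - <<'E'
from h import *
im=get_image("wrist");crop(im,0,0,640,480,1,"pics/wrist7.png")
im=get_image("scene");cv2.imwrite("pics/scene7f.png",im[:,:,::-1]);crop(im,330,140,450,260,5,"pics/scene7.png")
im=get_image("side");cv2.imwrite("pics/side7f.png",im[:,:,::-1]);crop(im,250,130,370,250,5,"pics/side7.png")
s=robot.sense();print(s["clock"],s["tcp_pos"],s["ft_force"])
E
```

```text
12.7 [0.57249045 0.22535977 0.11360595] [-11.82678132   1.21324975   3.36770864]
```

View pics/wrist7.png

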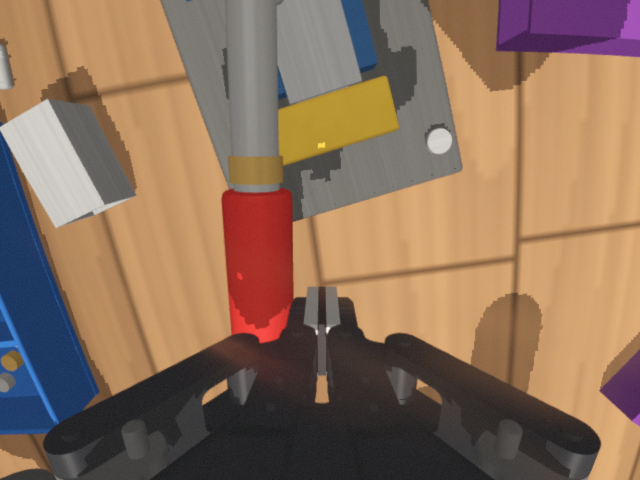

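View pics/scene7.png

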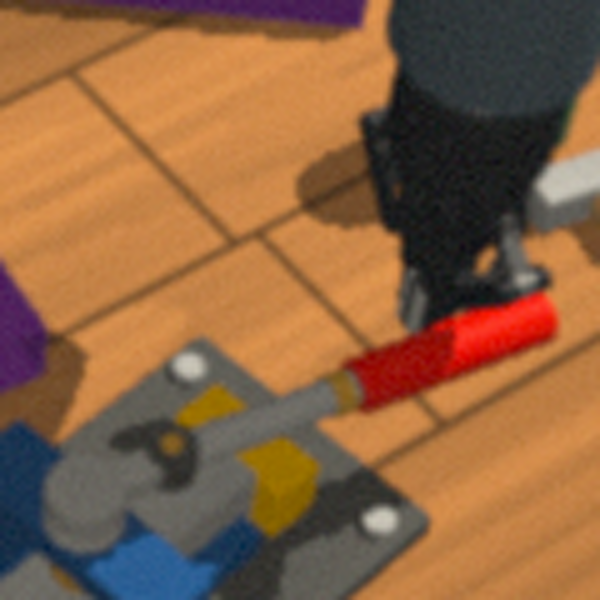

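View pics/side7.png

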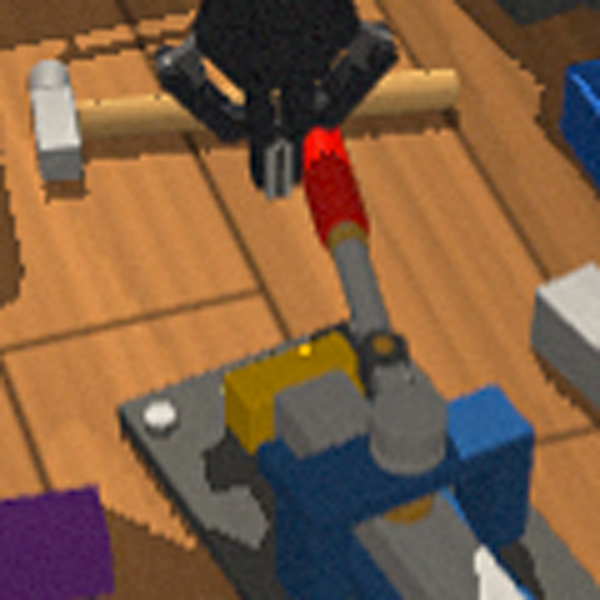

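Scene crop: pivot cap (172,442), handle (450,350), tube still against the stop. Side crop: pivot cap (383,345). I compute drive and handle angles, using the first images as the zero-bend reference.

```bash
cat > bend.py <<'E'
from h import *
O=np.array([.5725,.0283])
def cap(im,p,guess,zc=.125,r=14):
    # orange cap blob near expected pivot: centroid
    h=cv2.cvtColor(im,cv2.COLOR_BGR2HSV); x,y=map(int,guess)
    m=cv2.inRange(h,(12,120,60),(24,255,255)); mm=np.zeros_like(m); mm[y-r:y+r,x-r:x+r]=m[y-r:y+r,x-r:x+r]
    k,l,s,c=cv2.connectedComponentsWithStats(mm)
    if k<2: return None
    i=min(range(1,k),key=lambda i:np.hypot(*(c[i]-guess))-(0 if s[i,4]>2 else -50)); return c[i]
def red(im):
    h=cv2.cvtColor(im,cv2.COLOR_BGR2HSV)
    m=cv2.inRange(h,(0,190,60),(6,255,255))|cv2.inRange(h,(172,190,60),(180,255,255))
    k,l,s,ce=cv2.connectedComponentsWithStats(m); i=1+np.argmax(s[1:,4]); pts=np.argwhere(l==i)[:,::-1].astype(np.float32)
    return cv2.fitLine(pts,cv2.DIST_L2,0,.01,.01).ravel(),pts
def ang(v): return np.degrees(np.arctan2(-v[0],v[1]))
def ana(fn,n,guess):
    im=cv2.imread(fn); p=camera_params(n); c=cap(im,p,np.array(guess,float)); L,pts=red(im)
    d=L[:2];t=(pts-L[2:])@d; a,b=[onz(p,L[2:]+q*d,.113)[:2] for q in(np.percentile(t,5),np.percentile(t,95))]
    if a[1]>b[1]: a,b=b,a
    X=onz(p,c,.125)[:2] if c is not None else None
    print(fn,"cap",c,"piv",X,"drive deg",ang(X-O).round(2),"r",np.linalg.norm(X-O).round(4),"handle line deg",ang(b-a).round(2), "mid from pivot deg",ang((a+b)/2-X).round(2))
E
python3 - <<'E'
from bend import *
ana("pics/scene2.png","scene",(360.6,224.8));ana("pics/side2.png","side",(321.1,200))
ana("pics/scene7f.png","scene",(364.4,228.4));ana("pics/side7f.png","side",(326.6,199))
E
```

```text
pics/scene2.png cap [360.         224.21052632] piv [0.56251641 0.07178642] drive deg 12.93 r 0.0446 handle line deg 14.31 mid from pivot deg 14.6
pics/side2.png cap [321.         199.83333333] piv [0.56335168 0.07559768] drive deg 10.95 r 0.0482 handle line deg 14.08 mid from pivot deg 13.88
pics/scene7f.png cap [364.         228.21052632] piv [0.57652448 0.07266987] drive deg -5.18 r 0.0446 handle line deg -8.9 mid from pivot deg -8.12
pics/side7f.png cap [326.28571429 198.5       ] piv [0.57725625 0.07588486] drive deg -5.71 r 0.0478 handle line deg -13.21 mid from pivot deg -8.87
```

Drive has turned about 17.5°, handle about 22.7°, so the bend is about 5° (0.09 rad), in line with the falling force. I go on in small steps to roughly 9–10°.

```bash
python3 -m creep '[1,0.0003,0,-0.0015,0.01, 1,0.0005,0,-0.003,0.02, 1,0.0008,0,-0.0045,0.03]'
```

```text
clock: 12.95
tcp_pos: [0.577, 0.2255, 0.1136]
orientation: [[0.162, -0.005, -0.987], [0.987, -0.001, 0.162], [-0.001, -1.0, 0.005]]
ft_force: [-10.0, 0.5, 2.1]
grip_width: 0.0001
```

```bash
python3 -m creep '[1,0.0003,0,-0.0015,0.01, 1,0.0005,0,-0.003,0.02, 1,0.0005,0,-0.003,0.02]'; python3 - <<'E'
from bend import *
cv2.imwrite("pics/scene8f.png",get_image("scene")[:,:,::-1]);cv2.imwrite("pics/side8f.png",get_image("side")[:,:,::-1])
crop(cv2.imread("pics/side8f.png")[:,:,::-1],250,130,370,250,5,"pics/side8.png")
s=robot.sense();print(s["clock"],s["tcp_pos"],s["ft_force"])
ana("pics/scene8f.png","scene",(364,228));ana("pics/side8f.png","side",(326,198.5))
E
```

```text
clock: 13.2
tcp_pos: [0.5809, 0.2254, 0.1138]
orientation: [[0.182, -0.003, -0.983], [0.983, -0.001, 0.182], [-0.001, -1.0, 0.003]]
ft_force: [-9.6, -0.0, 2.7]
grip_width: -0.0001
13.3 [0.58086902 0.22530737 0.11383788] [-9.11927254 -0.14114242  1.29238251]
pics/scene8f.png cap [364.11764706 228.41176471] piv [0.57712155 0.07255722] drive deg -5.96 r 0.0445 handle line deg -11.58 mid from pivot deg -11.15
pics/side8f.png cap [326.28571429 198.5       ] piv [0.57725625 0.07588486] drive deg -5.71 r 0.0478 handle line deg -15.11 mid from pivot deg -11.95
```

View pics/side8.png

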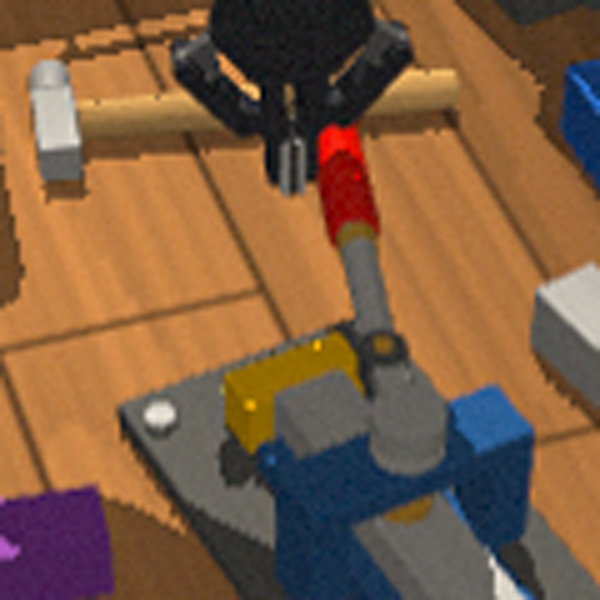

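Bend is now about 8° by camera and TCP travel; the force ratio suggests a little less, around 6.5°. One more 4 mm step puts it near ten degrees.

```bash
python3 -m creep '[1,0.0003,0,-0.0015,0.01, 1,0.0005,0,-0.003,0.02, 1,0.0005,0,-0.0035,0.02]'; python3 - <<'E'
from bend import *
cv2.imwrite("pics/scene9f.png",get_image("scene")[:,:,::-1]);cv2.imwrite("pics/side9f.png",get_image("side")[:,:,::-1])
s=robot.sense();print(s["clock"],s["tcp_pos"],s["ft_force"])
ana("pics/scene9f.png","scene",(364,228));ana("pics/side9f.png","side",(326,198.5))
E
```

```text
clock: 13.55
tcp_pos: [0.5846, 0.2252, 0.1139]
orientation: [[0.202, -0.003, -0.979], [0.979, -0.001, 0.202], [-0.001, -1.0, 0.003]]
ft_force: [-8.3, -0.4, 0.8]
grip_width: -0.0002
13.65 [0.58473061 0.22511109 0.11387248] [-7.62849313  0.93040664  1.74671337]
pics/scene9f.png cap [364.         228.33333333] piv [0.57680018 0.07246639] drive deg -5.56 r 0.0444 handle line deg -12.58 mid from pivot deg -12.56
pics/side9f.png cap [326.28571429 198.5       ] piv [0.57725625 0.07588486] drive deg -5.71 r 0.0478 handle line deg -16.12 mid from pivot deg -13.48
```

Bend is about 9.6° by camera, about 9.8° by TCP travel, and the force has halved. I stop here and ease back along the same arc.

```bash
python3 -m creep '[1,-0.0003,0,0.0015,-0.01, 1,-0.0006,0,0.003,-0.02, 1,-0.0009,0,0.0045,-0.03, 1,-0.0012,0,0.006,-0.04, 1,-0.0015,0,0.0075,-0.05]'; python3 -m creep '[1,-0.0003,0,0.0015,-0.01, 1,-0.0006,0,0.003,-0.02, 1,-0.0009,0,0.0045,-0.03, 1,-0.0012,0,0.006,-0.04, 1,-0.0015,0,0.0075,-0.05]'; python3 -m creep '[1,-0.0003,0,0.0015,-0.01, 1,-0.0006,0,0.003,-0.02, 1,-0.0009,0,0.0045,-0.03, 1,-0.0012,0,0.006,-0.04, 1,-0.0015,0,0.0075,-0.05]'
```

```text
clock: 14.07
tcp_pos: [0.5771, 0.2253, 0.1139]
orientation: [[0.152, -0.002, -0.988], [0.988, -0.0, 0.152], [-0.001, -1.0, 0.002]]
ft_force: [-7.8, 0.7, 0.5]
grip_width: -0.0006
clock: 14.48
tcp_pos: [0.5687, 0.2251, 0.1137]
orientation: [[0.102, -0.004, -0.995], [0.995, -0.0, 0.102], [-0.001, -1.0, 0.004]]
ft_force: [-10.8, 1.2, 2.4]
grip_width: -0.0001
clock: 14.9
tcp_pos: [0.5606, 0.2246, 0.1137]
orientation: [[0.052, -0.005, -0.999], [0.999, -0.0, 0.052], [-0.0, -1.0, 0.005]]
ft_force: [-8.8, 1.4, 2.0]
grip_width: -0.0003
```

```bash
python3 -m creep '[1,-0.0001,0,0.001,0, 1,-0.0002,0,0.002,0, 1,-0.0003,0,0.003,0]'; python3 -m creep '[1,0,0,0.001,0, 1,0,0,0.002,0, 1,0,0,0.003,0]'; python3 -m creep '[1,0,0,0.002,0, 1,0,0,0.004,0, 1,0,0,0.006,0]'
```

```text
clock: 15.15
tcp_pos: [0.56, 0.2245, 0.1144]
orientation: [[0.052, 0.0, -0.999], [0.999, 0.001, 0.052], [0.001, -1.0, -0.0]]
ft_force: [-2.2, 0.8, -0.8]
grip_width: -0.0001
clock: 15.4
tcp_pos: [0.5581, 0.2245, 0.115]
orientation: [[0.052, 0.003, -0.999], [0.999, 0.001, 0.052], [0.001, -1.0, -0.003]]
ft_force: [0.4, -0.4, 0.3]
grip_width: -0.0002
clock: 15.65
tcp_pos: [0.5511, 0.2247, 0.1145]
orientation: [[0.052, 0.001, -0.999], [0.999, 0.0, 0.052], [0.0, -1.0, -0.001]]
ft_force: [-0.2, -0.3, -0.3]
grip_width: -0.0001
```

```bash
python3 -m creep '[1,0,0,0.008,0, 1,0,0,0.018,0, 1,0,0,0.028,0, 1,0,0,0.038,0, 1,0,0,0.045,0]'; python3 -m creep '[1,0,-0.015,0,0, 1,0,-0.035,0,0, 1,0,-0.06,0,0, 1,0,-0.085,0,0, 1,0,-0.1,0,0]'; python3 -m creep '[1,0,0,0,0, 1,0,0,0,0]'; python3 - <<'E'
from bend import *
for n in("scene","side","wrist"): cv2.imwrite(f"pics/{n}10f.png",get_image(n)[:,:,::-1])
crop(cv2.imread("pics/side10f.png")[:,:,::-1],240,120,410,300,3.4,"pics/side10.png")
crop(cv2.imread("pics/scene10f.png")[:,:,::-1],260,140,450,330,3.1,"pics/scene10.png")
s=robot.sense();print(s["clock"],s["tcp_pos"],s["ft_force"])
ana("pics/scene10f.png","scene",(364,228));ana("pics/side10f.png","side",(326,198.5))
E
```

```text
clock: 16.07
tcp_pos: [0.5047, 0.227, 0.1144]
orientation: [[0.052, -0.0, -0.999], [0.999, 0.0, 0.052], [0.0, -1.0, 0.0]]
ft_force: [0.2, 0.3, 0.0]
grip_width: 0.0003
clock: 16.48
tcp_pos: [0.5064, 0.2273, 0.2174]
orientation: [[0.051, 0.004, -0.999], [0.999, 0.002, 0.051], [0.002, -1.0, -0.003]]
ft_force: [0.7, 0.6, -0.0]
grip_width: 0.0
clock: 16.65
tcp_pos: [0.5059, 0.2274, 0.2151]
orientation: [[0.052, 0.002, -0.999], [0.999, 0.002, 0.052], [0.002, -1.0, -0.001]]
ft_force: [-0.2, 0.6, -0.2]
grip_width: 0.0002
16.8 [0.50526843 0.22673616 0.2130729 ] [0.24857836 0.80719768 0.39018786]
pics/scene10f.png cap [364.         228.21052632] piv [0.57652448 0.07266987] drive deg -5.18 r 0.0446 handle line deg -4.23 mid from pivot deg -3.61
pics/side10f.png cap [326.38461538 198.38461538] piv [0.57762974 0.07619257] drive deg -6.11 r 0.0482 handle line deg -4.37 mid from pivot deg -4.04
```

View pics/side10.png

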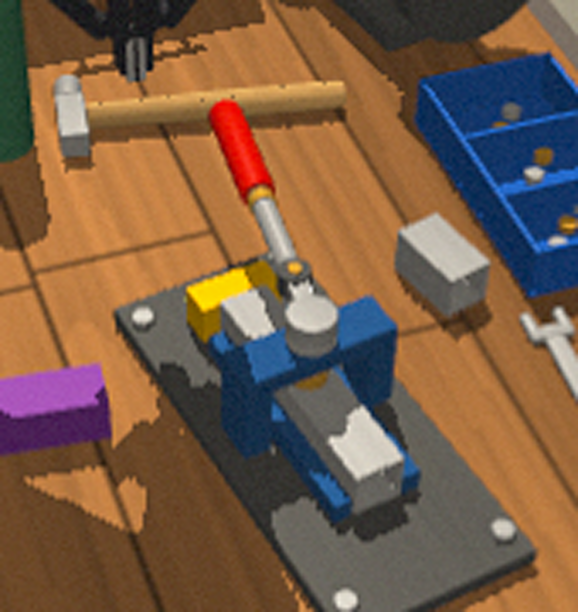

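View pics/scene10.png

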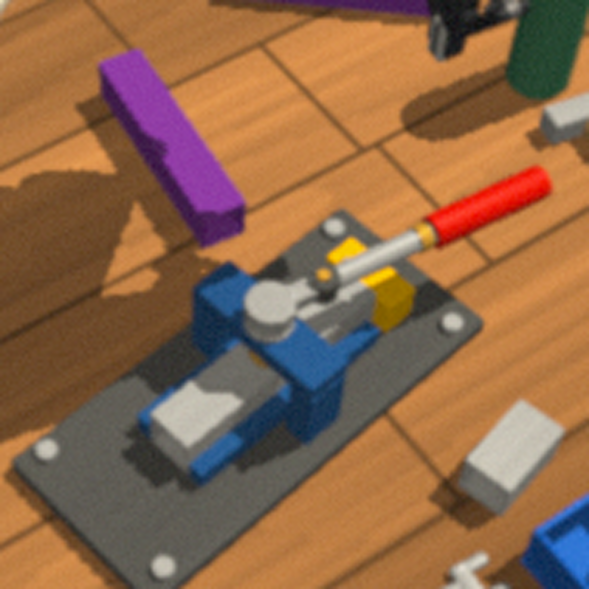

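View pics/wrist10f.png

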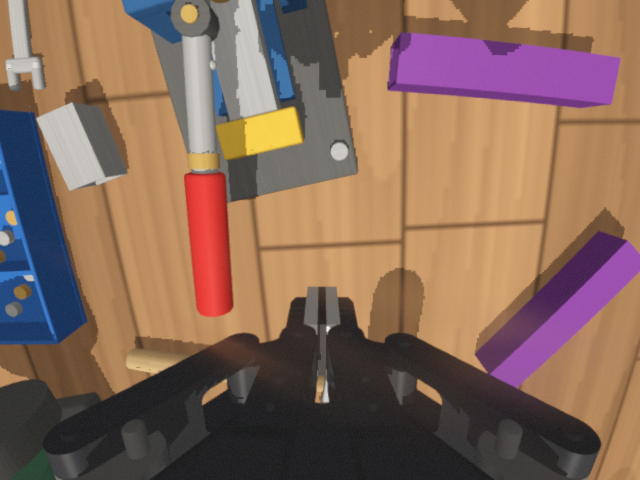

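Final views: tube end at the yellow stop (wrist (250,110)–(262,135), no gap) and flush with the fence ends. Handle and shank are straight in line (handle -4.2°, now 18.3° from its start, same as the drive). The drive angle is unchanged by the easing off, and the arm is clear. Handing in.

```bash
python3 -c "
from bench import order
print(order.finish_job())"
```

```text
the job is handed in; nothing more can be done
None
```

The job is done and handed in at about 17 s on the clock; no verdict was given.

- **Tube:** I slid it about 48 mm at roughly 5 N. It stopped dead against the yellow stop, and I let the force rise to 13 N at most. In the last pictures it touches the stop, and its free end is level with the fence ends.
- **Wrench:** I turned it clockwise about 0.31 rad until the screw stopped, and the joint gave at about 15 N (listed as about 13 N).
- **Bend:** I stopped at about 0.16 rad (9 to 10 degrees) with the force roughly halved to 8 N.
- **Easing off:** I backed away along the same arc until there was no contact. The handle sprang straight, with handle and screw both about 18° round from the start. The screw's angle is unchanged to within the camera scatter of about 1°.

**Disagreements:** partway through the bend, the force suggested 6.5° where the cameras and arm travel gave about 8°. At the end they agreed better: about 0.15 rad from the force and 0.16 to 0.17 rad from the others. The scene and side cameras differ by 1 to 2° on the screw's angle.

I touched nothing else on the bench.

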